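# Release the ratchet clamp and push out the glued-up block

## Task

The glue in the wooden block held in the blue bench clamp has set. Without gripping or lifting anything, press down the orange release paddle on the sliding jaw and, keeping it down, push that jaw back along its bar all the way to the end stop, leaving the block where it stands. Then let the paddle spring up and push the block straight out through the open mouth of the clamp until it lies on the bench wholly clear of both jaws; leave the glue bottle, brush and folding rule alone.

Things in the scene. Friction and masses are not known exactly. Their poses are not given: they have to be found in the camera images.
- clamp: Blue ratchet clamp screwed to the bench. Origin on the bench top under the middle of its steel bar, z up. Its y axis runs along the bar from the fixed jaw (y = -0.15) to the end stop (y = 0.12 to 0.15, 44 mm high); x points out of the mouth, away from the robot. Both jaws are arms about 24 mm thick and 40 mm high that reach from the bar out to x = 0.116; fixed jaw's face: plane y = -0.119.
- mouth (a point): Point on the bench in the throat between bar and block, at clamp x = 0.035, y = -0.079: the free gap where a finger can come down behind the block. The bar (10 mm wide, toothed top edge 37 mm high) ends at x = 0.005 and the block begins at about x = 0.065. Between the jaws the gap is 80 mm long when clamped, 165 mm when fully open (y = -0.119 to +0.045).
- jaw (a joint): Travel of the sliding jaw along the clamp's +y, in m: 0 as clamped on the block, 0.085 against the end stop. It slides with a drag of 2 to 4 N, but while the release is up a pawl in the bar's 8 mm teeth stops all movement towards the end stop (it can still click forward).
- tower (a point): Middle of the flat front face of the tower on the sliding jaw, 69 mm above the bench; moves with the jaw. The face looks along the clamp's -y, is 34 mm wide, spans 58 to 80 mm above the bench and stands just behind the paddle: a finger on the paddle can push the jaw along by this face. The blue housing behind it is 56 mm long and 64 mm high.
- release (a joint): Angle of the release rocker in rad: 0 up, 0.30 fully down. The pawl is clear of the teeth from about 0.15 on, and the jaw then eases back about 4 mm by itself. It springs up when let go (to 0, or up to 0.13 where the pawl lands on a tooth), so it must be held down while the jaw is pushed.
- paddle (a point): Centre of the top of the orange ribbed release paddle, 30 x 30 mm, 57 mm above the bench over the bar; travels with the jaw. Pressed, this point sinks 10 mm in all (pawl clear after 4 to 5 mm); about 8 N frees the pawl, 5 to 7 N holds it down. Its centre lies 17.5 mm and its rear edge 2.5 mm in front of the tower's face (on the clamp's -y side).
- block_center (a point): Centre of the block: two pale wooden offcuts glued side by side, together 80 x 80 mm and 35 mm high, flat on the bench, about 0.1 kg. At the start the jaws hold it with about 10 N, square to the clamp, its centre about 0.105 out along the clamp's x and at y = -0.079. Its z axis is up.
- glue_bottle: White glue bottle with red nozzle, 59 mm across, 190 mm high, standing beyond the sliding jaw's end of the mouth, left of the block's way out; origin at the centre of its foot.
- glue_brush: Flat paint brush, 225 x 54 x 12 mm, lying past the end stop; origin at the middle of its underside.
- folding_rule: Yellow folded rule, 240 x 19 x 18 mm, lying on the robot's side of the clamp, along the bar; origin at the middle of its underside.

How it is judged:
By the outcome, as a careful person would: the job done as asked, in the order asked, and still so for the second after the job is handed in, with the robot touching nothing.
It also fails if it takes over 40 s, if anything falls off the work surface, if the arm or the gripper's body presses on something with over 40 N, if the wrist force passes 120 N, or if a joint passes its speed limit or range.

## Robot

A 7-joint arm with a two-finger parallel gripper is mounted at the origin on a cart in front of the work surface, level with it; the furniture and walls round the work are solid. World frame = base frame: x ahead of the robot, y to its left, z up, the work surface at z = 0. Lengths are in m, angles in rad, forces in N, time in s.
With the tool pointing down it reaches from about 0.4 to 0.875 m from the base axis. Payload 6.5 kg.
Tool frame: the origin (TCP) lies midway between the tips of the shut fingers; the grasp point (between the pads) lies 19 mm behind it (robot.hold_point_z is the z of the grasp point in the tool frame, in m); z points along the fingers, y is the line along which they close (so a half turn about z gives the same grasp; the last joint's range is limited). The gripper opens to 85 mm and grips with 20 to 120 N. Pads are 22 mm wide; open, the fingers measure 114 mm over their backs; the gripper's body (76 mm by 85 mm) begins 54 mm behind the grasp point. The pads swing forward as they close: fully open they stand 13 mm farther back than shut.
Start: joints at [1.063, 0.536, -0.004, 1.538, 0.003, 1.067, -0.071], TCP at [0.278, -0.588, 0.231] pointing down, gripper open.
Joint ranges: [-2.7, 2.7], [-0.37, 2.16], [-1.27, 1.26], [0.24, 2.4], [-1.31, 4.45], [0.19, 1.91], [-2.76, 2.76]. Speed limits (rad/s): [2.39, 2.39, 3.14, 3.14, 3.14, 3.14, 3.14].

## Interface

Orientations are given as a unit quaternion [w, x, y, z].
In Python, from plant import read_state, cams, robot gives the robot as it stands.
- The arm moves only by the tool apply_moves, never from a script. Its argument "targets" is a list of rows, each a list of 7 numbers: the shift along the tool's x, y, z in units of 30 mm (1.0 is 30 mm), then the turn, a rotation vector about the tool's x, y, z in units of 10 degrees (1.0 is 10 degrees), then the closure, from -1 (fully open) to 1 (shut), so that 0 is half open. In form: [[tx, ty, tz, rx, ry, rz, gripper], ...]. A call has 1 to 10 rows; each row shifts and turns the commanded pose from where the row before left it, along the tool's axes as they then stand; what a row does not reach is not made up. A row lasts 1/8 s, in which the tool goes at most 62.5 mm and 10.7 degrees, less where a joint would pass 70% of its speed; a pose out of reach is approached as far as the arm can. A call is refused whole if a number of a shift passes 1 or a number of a turn 1, either way. A call with a gripper value outside its range is refused whole. The fingers move at their own pace and stop on an object; "squeeze" is the grip in N (left out, the last holds). Time passes only in rows, so rows that do not move let the fingers close. It gives the time, the measured TCP pose, the force, the opening and the grip force at its end, in the units of the state.
- read_state(): the state, without advancing time (a new reading comes with each control period).
- cams.grab_frame(name): name is "side" or "top"; returns a dict with "color" (420x560x3 uint8, red, green, blue), "fx", "fy", "cx", "cy" (pixels), "extrinsics" (4x4, takes a point from world to camera coordinates). Camera axes: x right, y up, looking along -z (the intrinsics and any distortion apply to the point x, -y, -z); pixel columns grow to the right and rows downward; lengths in m; the calibration is good to about 2 mm. A picture is of the moment at which its call begins. There is no depth.
- robot.finish_job(): hands the job in; it is judged then, once.
The state is a dict: "time_s": time; "q": joint angles; "joint_velocities": joint speeds; "effort": joint torques, N m; "eef_pos": TCP position; "tcp_rot": TCP orientation; "wrist_force": force on the tool from outside, world axes, zero at the start; "ft_torque": the same for the moment, N m; "width": finger opening in m; "grip_force": force on a finger pad.
Only numpy, scipy, OpenCV 4.12 (cv2) and the standard library are available. Lean on these libraries where they do the work, as an engineer would, in place of code of your own. Each camera call takes 0.05 s, during which the arm holds its last target. There are 200 camera calls.

## Working session

There is one attempt and no reset: what is moved stays moved. The work goes in short steps, Python scripts to look and compute and a tool call to move; the robot and the scene stay as the last step left them, time stands still between calls to the robot, and variables do not carry over. Pictures are saved under pics/ and viewed, at most 11 in all, crops included, and the job is handed in when it is done.

Besides the shell and the picture viewer there is one more tool, called after "Emit:" as name(argument=value, ...), one argument or row to a line, values as JSON. apply_moves: Moves the arm, as the interface text tells. Its arguments: {"type":"object","properties":{"targets":{"type":"array"},"squeeze":{"type":"number"}},"required":["targets"]}

```bash
mkdir -p pics; ls
python3 - <<'E'
from plant import read_state, cams, robot
import cv2, numpy as np
for n in ("side","top"):
    f=cams.grab_frame(n)
    cv2.imwrite(f"pics/{n}0.png",f["color"][:,:,::-1])
    print(n,f["fx"],f["fy"],f["cx"],f["cy"],[k for k in f]);print(np.round(f["extrinsics"],4).tolist())
s=read_state();print(s)
E
```

```text
pics
side 446.20481190993365 446.20481190993365 276.88740600943055 208.68559394301593 ['color', 'fx', 'fy', 'cx', 'cy', 'extrinsics']
[[0.9997, 0.0023, -0.0236, -0.5731], [0.019, 0.5174, 0.8555, -0.2318], [0.0142, -0.8557, 0.5172, -0.6431], [0.0, 0.0, 0.0, 1.0]]
top 392.6573397130621 392.6573397130621 280.2557017783427 205.08154573437687 ['color', 'fx', 'fy', 'cx', 'cy', 'extrinsics']
[[0.0116, -0.9999, -0.0041, 0.2759], [0.9929, 0.0111, 0.1184, -0.5882], [-0.1183, -0.0054, 0.993, -0.8491], [0.0, 0.0, 0.0, 1.0]]
{'time_s': 0.1, 'q': array([ 1.06282197,  0.5370769 , -0.00444773,  1.53876205,  0.00260295,
        1.06727457, -0.07119511]), 'joint_velocities': array([-8.67585769e-04, -2.29150029e-03, -1.94907645e-03, -3.04895491e-03,
        2.50327005e-05, -1.11814816e-04,  1.59308764e-03]), 'effort': array([ 2.14720370e-03, -5.84562099e+01,  1.05128512e+00, -2.59779328e+01,
        1.25083272e-02,  4.53941218e-03,  2.27851717e-05]), 'eef_pos': array([ 0.27765953, -0.58709958,  0.23051413]), 'tcp_rot': array([-7.25100949e-04,  9.75693774e-01,  2.19137138e-01, -2.19319362e-04]), 'wrist_force': array([ 0.1475803 , -0.30800156,  0.08292608]), 'ft_torque': array([ 0.0142843 ,  0.03554604, -0.04067571]), 'grip_force': 0.0, 'width': 0.08514323303570547}
```

View pics/side0.png

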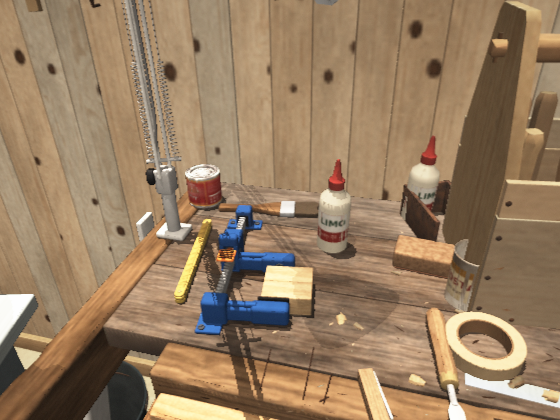

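View pics/top0.png

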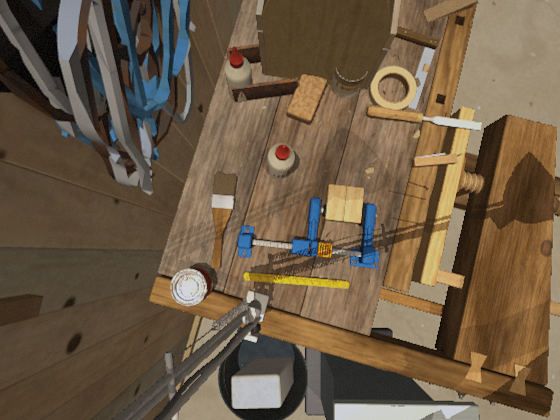

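The side view shows the blue clamp with its paddle at about (227,256), the block at (287,285), the bottle at (334,215) and a lamp post at (170,200). In the top view the paddle is at (325,250), the block at (345,203), the end stop at (246,241), the fixed jaw at (369,235), the bottle at (281,158), the rule at (296,281) and the lamp near (255,305).

```bash
cat > h.py <<'E'
from plant import read_state, cams, robot
import cv2, numpy as np
def ray(f,u,v):
    E=f["extrinsics"];R=E[:3,:3];o=-R.T@E[:3,3]
    d=R.T@np.array([(u-f["cx"])/f["fx"],-(v-f["cy"])/f["fy"],-1]);return o,d
def onz(f,u,v,z):
    o,d=ray(f,u,v);return (o+d*(z-o[2])/d[2])
def tri(f,a,g,b):
    o1,d1=ray(f,*a);o2,d2=ray(g,*b);A=np.stack([d1,-d2],1);t=np.linalg.lstsq(A,o2-o1,rcond=None)[0]
    p,q=o1+d1*t[0],o2+d2*t[1];return (p+q)/2,np.linalg.norm(p-q)
def mask(f,lo,hi):
    return cv2.inRange(cv2.cvtColor(f["color"],cv2.COLOR_RGB2HSV),lo,hi)
def orange(f,roi):
    m=mask(f,(5,190,140),(20,255,255));k=np.zeros_like(m);x0,x1,y0,y1=roi;k[y0:y1,x0:x1]=m[y0:y1,x0:x1];return k
def big(m):
    c,_=cv2.findContours(m,cv2.RETR_EXTERNAL,cv2.CHAIN_APPROX_NONE);return max(c,key=cv2.contourArea)
E
python3 - <<'E'
from h import *
t=cams.grab_frame("top");s=cams.grab_frame("side")
bt=mask(t,(100,120,40),(125,255,255));bt[:190]=0;bt[275:]=0;bt[:,:235]=0;bt[:,385:]=0
for f,n,roi in((t,"top",(312,338,238,262)),(s,"side",(212,242,245,268))):
    k=orange(f,roi);p=cv2.findNonZero(k).reshape(-1,2)
    r=cv2.minAreaRect(p); print(n,"orange",len(p),p.mean(0),r, onz(f,*r[0],.057))
im=np.hstack([cv2.resize(t["color"][180:290,225:390],None,fx=4.8,fy=4.8,interpolation=cv2.INTER_CUBIC)])
cv2.imwrite("pics/t1.png",im[:,:,::-1])
im=cv2.resize(s["color"][195:340,185:325],None,fx=4.1,fy=4.1,interpolation=cv2.INTER_CUBIC)
cv2.imwrite("pics/s1.png",im[:,:,::-1])
E
```

```text
top orange 79 [324.41772152 249.51898734] ((324.5, 249.5), (15.0, 13.0), 90.0) [0.48660873 0.185386   0.057     ]
side orange 24 [225.20833333 257.25      ] ((225.50001525878906, 257.0), (15.037208557128906, 9.943960189819336), 14.03624439239502) [0.48680551 0.17715286 0.057     ]
```

View pics/t1.png

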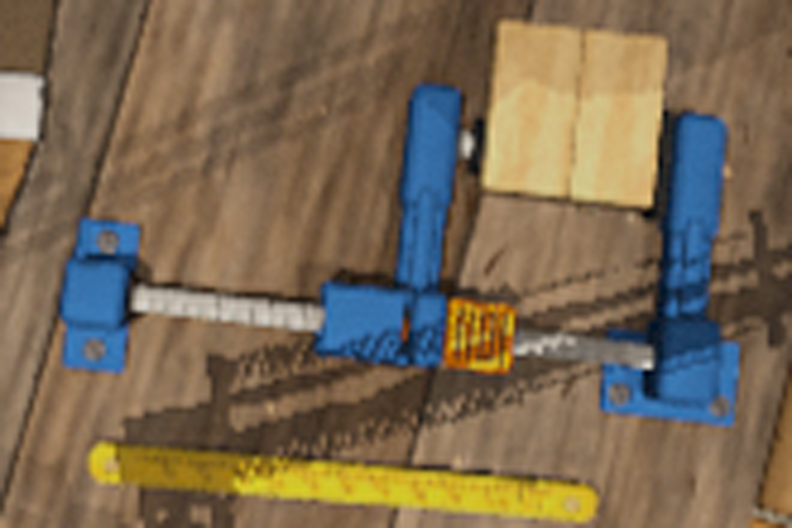

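View pics/s1.png

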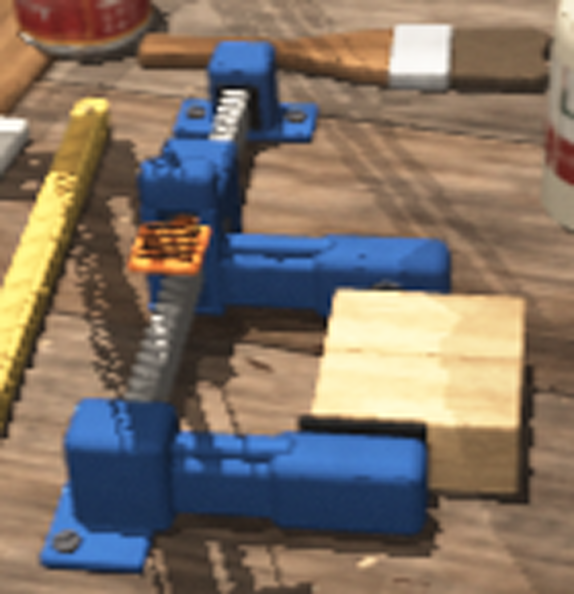

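The top crop shows the block's top corners at crop (497,20), (668,38), (652,207) and (482,190), and the paddle corners at (450,299), (516,303), (511,372) and (446,366). In the side crop the paddle corners are (143,224), (211,228), (200,272) and (131,265).

Run:
```python
from h import *
t=cams.grab_frame("top");s=cams.grab_frame("side")
T=lambda x,y:(225+(x+.5)/4.8-.5,180+(y+.5)/4.8-.5)
S=lambda x,y:(185+(x+.5)/4.1-.5,195+(y+.5)/4.1-.5)
B=np.array([onz(t,*T(*p),.035) for p in((497,20),(668,38),(652,207),(482,190))])
print("block top",B.round(4).tolist(),"c",B.mean(0).round(4))
e=[B[0]-B[1],B[3]-B[2],None];print([round(np.degrees(np.arctan2(v[1],v[0])),1) for v in(B[0]-B[1],B[3]-B[2],B[0]-B[3],B[1]-B[2])],[round(np.linalg.norm(v),4) for v in(B[0]-B[1],B[3]-B[2],B[0]-B[3],B[1]-B[2])])
print("block side",[onz(s,*S(*p),.035).round(4).tolist() for p in((335,290),(525,296),(525,430))])
Pt=[T(*p) for p in((450,299),(516,303),(511,372),(446,366))]
Ps=[S(*p) for p in((143,224),(211,228),(200,272),(131,265))] # +y-left,+y-right,-y right,-y left
print("paddle top",np.mean([onz(t,*p,.057) for p in Pt],0).round(4),"side",np.mean([onz(s,*p,.057) for p in Ps],0).round(4))
print("tri",tri(t,np.mean(Pt,0),s,np.mean(Ps,0)))
bs=[onz(t,*T(*p),.044).round(4).tolist() for p in((66,258),(128,262),(124,328),(64,322))];print("endstop",bs,np.mean(bs,0))
print("bar far end",onz(t,*T(133,297),.037),"bar near",onz(t,*T(650,356),.037))
print("rule",[onz(t,*T(*p),.018).round(3).tolist() for p in((92,462),(598,503))])
m=mask(t,(0,170,80),(8,255,255));ms=mask(s,(0,170,80),(8,255,255))
m[:140]=0;m[170:]=0;m[:,:260]=0;m[:,300:]=0;ms[:155]=0;ms[195:]=0;ms[:,:320]=0;ms[:,350:]=0
a=cv2.findNonZero(m).reshape(-1,2);b=cv2.findNonZero(ms).reshape(-1,2);print("bottle",tri(t,a.mean(0),s,b.mean(0)))
print("lamp base",tri(t,(255,312),s,(174,232)), onz(s,174,232,.0), "lamp clamp z guess", [tri(t,(255,300),s,(160,178))])
```

```text
block top [[0.635, 0.1745, 0.035], [0.6273, 0.0939, 0.035], [0.5473, 0.1024, 0.035], [0.5544, 0.1817, 0.035]] c [0.591  0.1381 0.035 ]
[np.float64(84.5), np.float64(84.9), np.float64(-5.1), np.float64(-6.1)] [np.float64(0.081), np.float64(0.0796), np.float64(0.081), np.float64(0.0804)]
block side [[0.5554, 0.1803, 0.035], [0.635, 0.1742, 0.035], [0.6296, 0.0933, 0.035]]
paddle top [0.4869 0.1848 0.057 ] side [0.4877 0.1832 0.057 ]
tri (array([0.48715099, 0.18471944, 0.05562832]), np.float64(0.0006092013692112028))
endstop [[0.52, 0.3745, 0.044], [0.5185, 0.3458, 0.044], [0.4882, 0.3471, 0.044], [0.4907, 0.3747, 0.044]] [0.50435  0.360525 0.044   ]
bar far end [0.50262842 0.34374827 0.037     ] bar near [0.47826679 0.10462523 0.037     ]
rule [[0.426, 0.363, 0.018], [0.41, 0.126, 0.018]]
bottle (array([0.68222796, 0.28185238, 0.15343278]), np.float64(0.0003833565916666015))
lamp base (array([0.35141653, 0.33847933, 0.00163522]), np.float64(0.014186585062515616)) [0.3579948  0.34093717 0.        ] lamp clamp z guess [(array([0.37095373, 0.32492342, 0.1350281 ]), np.float64(0.03289825424260556))]
```

Emit:
apply_moves(
  targets=[
    [1, -0.77, 0, 0, 0, 0, 1],
    [1, -0.77, 0, 0, 0, 0, 1],
    [1, -0.77, 0, 0, 0, 0, 1],
    [1, -0.77, 0, 0, 0, 0, 1],
    [1, -0.77, 0, 0, 0, 0, 1],
    [1, -0.77, 0, 0, 0, 0, 1],
    [1, -0.77, 0, 0, 0, 0, 1],
    [1, -0.77, 0, 0, 0, 0, 1],
    [1, -0.77, 0, 0, 0, 0, 1],
    [1, -0.77, 0, 0, 0, 0, 1],
  ],
  squeeze=50,
)

```text
time_s: 1.55
eef_pos: [0.4508, -0.2494, 0.2314]
tcp_rot: [0.0, 0.976, 0.219, 0.0]
wrist_force: [0.3, -1.2, 0.1]
width: 0.0
grip_force: 0.0
```

Emit:
apply_moves(
  targets=[
    [1, -0.77, 0, 0, 0, 0, 1],
    [1, -0.77, 0, 0, 0, 0, 1],
    [1, -0.77, 0, 0, 0, 0, 1],
    [0, 0, 0, 0, 0, -1, 1],
    [0, 0, 0, 0, 0, -1, 1],
    [0, 0, 0, 0, 0, -1, 1],
    [0, 0, 0, 0, 0, -1, 1],
    [0, 0, 0, 0, 0, -1, 1],
    [0, 0, 0, 0, 0, -0.9, 1],
  ],
)

```text
time_s: 2.68
eef_pos: [0.502, -0.1494, 0.2313]
tcp_rot: [0.0, 0.74, 0.673, -0.0]
wrist_force: [-0.1, 0.2, -0.6]
width: 0.0001
grip_force: 0.0
```

Emit:
apply_moves(
  targets=[
    [1, -0.15, 0.4, 0, 0, 0, 1],
    [1, -0.15, 0.4, 0, 0, 0, 1],
    [1, -0.15, 0.4, 0, 0, 0, 1],
    [1, -0.15, 0.4, 0, 0, 0, 1],
    [1, -0.15, 0.4, 0, 0, 0, 1],
    [1, -0.15, 0.4, 0, 0, 0, 1],
    [1, -0.15, 0.4, 0, 0, 0, 1],
    [1, -0.15, 0.4, 0, 0, 0, 1],
    [1, -0.15, 0.4, 0, 0, 0, 1],
    [1, -0.15, 0.3, 0, 0, 0, 1],
  ],
)

```text
time_s: 3.92
eef_pos: [0.4869, 0.1544, 0.1138]
tcp_rot: [0.0, 0.741, 0.671, -0.0]
wrist_force: [0.4, -0.5, 0.3]
width: -0.0003
grip_force: 0.0
```

Emit:
apply_moves(
  targets=[
    [0.5, 0, 0, 0, 0, 0, 1],
    [0.6, -0.05, 0.2, 0, 0, 0, 1],
    [0, 0, 0, 0, 1, 0, 1],
    [0, 0, 0, 0, 0, 0, 1],
  ],
)

```text
time_s: 4.42
eef_pos: [0.4897, 0.1809, 0.1073]
tcp_rot: [-0.058, 0.742, 0.665, 0.064]
wrist_force: [1.5, 0.3, -0.7]
width: -0.0004
grip_force: 0.0
```

Run:
```python
from h import *
t=cams.grab_frame("top");s=cams.grab_frame("side")
st=read_state();print(st["eef_pos"],st["wrist_force"],st["tcp_rot"],st["time_s"])
a=cv2.resize(s["color"][170:320,160:320],None,fx=4,fy=4,interpolation=cv2.INTER_CUBIC)
cv2.imwrite("pics/s2.png",a[:,:,::-1])
```

```text
[0.48937439 0.18500391 0.10819899] [-0.12480656  0.17188102  0.81022251] [-0.05811782  0.7396803   0.66735237  0.06431315] 4.525
```

View pics/s2.png

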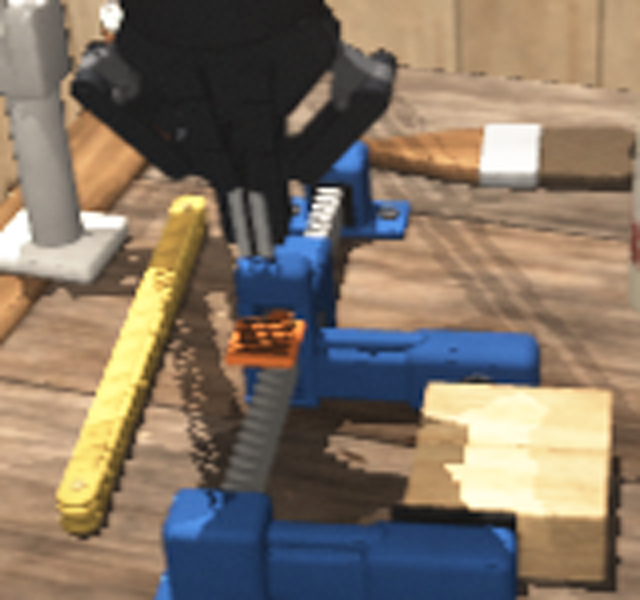

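The side crop shows the shut fingertips at crop (255,260), above and just behind the paddle centre at (265,338), with everything else untouched. Next I descend slowly onto the paddle.

Emit:
apply_moves(
  targets=[
    [-0.1, -0.08, 0.75, 0, 0, 0, 1],
    [-0.11, 0, 0.75, 0, 0, 0, 1],
    [0, 0, 0, 0, 0, 0, 1],
  ],
)

```text
time_s: 4.9
eef_pos: [0.4854, 0.1891, 0.0619]
tcp_rot: [-0.059, 0.738, 0.669, 0.063]
wrist_force: [0.4, 0.6, -0.4]
width: 0.0004
grip_force: 0.0
```

Emit:
apply_moves(
  targets=[
    [-0.02, 0, 0.1, 0, 0, 0, 1],
    [-0.02, 0, 0.1, 0, 0, 0, 1],
    [0, 0, 0, 0, 0, 0, 1],
  ],
)

```text
time_s: 5.28
eef_pos: [0.4873, 0.1886, 0.0576]
tcp_rot: [-0.058, 0.738, 0.669, 0.065]
wrist_force: [-0.9, -0.2, 3.9]
width: 0.0002
grip_force: 1.9
```

Emit:
apply_moves(
  targets=[
    [-0.02, 0, 0.1, 0, 0, 0, 1],
    [-0.02, 0, 0.1, 0, 0, 0, 1],
    [0, 0, 0, 0, 0, 0, 1],
  ],
)

```text
time_s: 5.65
eef_pos: [0.4872, 0.1877, 0.051]
tcp_rot: [-0.058, 0.739, 0.668, 0.065]
wrist_force: [0.1, -2.6, 4.9]
width: -0.0001
grip_force: 2.6
```

Emit:
apply_moves(
  targets=[
    [-0.02, 0, 0.07, 0, 0, 0, 1],
    [0, 0, 0, 0, 0, 0, 1],
  ],
)

```text
time_s: 5.9
eef_pos: [0.4873, 0.1878, 0.049]
tcp_rot: [-0.058, 0.739, 0.668, 0.065]
wrist_force: [0.8, -2.3, 5.9]
width: 0.0001
grip_force: 3.3
```

Emit:
apply_moves(
  targets=[
    [0.2, 0, 0.035, 0, 0, 0, 1],
    [0.3, 0, 0.053, 0, 0, 0, 1],
    [0.3, 0, 0.053, 0, 0, 0, 1],
  ],
)

```text
time_s: 6.28
eef_pos: [0.4897, 0.2121, 0.049]
tcp_rot: [-0.058, 0.739, 0.668, 0.065]
wrist_force: [0.9, -3.9, 7.3]
width: 0.0001
grip_force: 3.5
```

Run:
```python
from h import *
t=cams.grab_frame("top");s=cams.grab_frame("side")
st=read_state();print(st["eef_pos"],st["wrist_force"],st["time_s"])
a=cv2.resize(s["color"][190:330,170:330],None,fx=3.6,fy=3.6,interpolation=cv2.INTER_CUBIC)
cv2.imwrite("pics/s3.png",a[:,:,::-1])
```

```text
[0.4899096  0.21387989 0.04936881] [0.69673453 1.04271463 3.91880674] 6.375
```

View pics/s3.png

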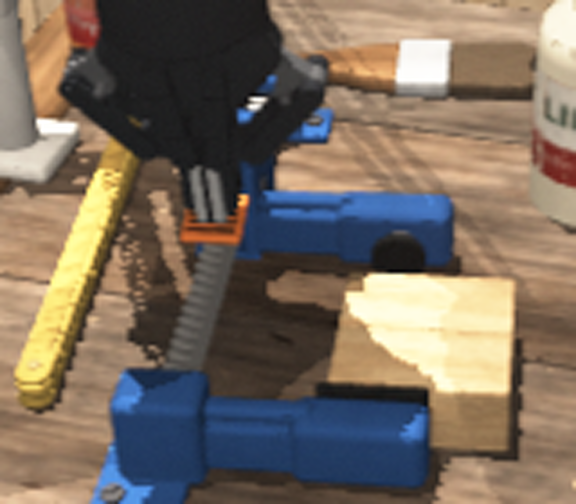

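The side crop shows the jaw sliding back with the paddle held down. The pad at (398,250) is now clear of the block, which hasn't moved.

Emit:
apply_moves(
  targets=[
    [0.3, 0, 0.085, 0, 0, 0, 1],
    [0.3, 0, 0.053, 0, 0, 0, 1],
    [0.3, 0, 0.053, 0, 0, 0, 1],
    [0.3, 0, 0.053, 0, 0, 0, 1],
    [0.3, 0, 0.053, 0, 0, 0, 1],
  ],
)

```text
time_s: 7.0
eef_pos: [0.4943, 0.2579, 0.0481]
tcp_rot: [-0.058, 0.739, 0.668, 0.065]
wrist_force: [-0.0, -3.2, 7.1]
width: 0.0002
grip_force: 3.7
```

Emit:
apply_moves(
  targets=[
    [0.2, 0, 0.035, 0, 0, 0, 1],
    [0.1, 0, 0.018, 0, 0, 0, 1],
    [0.1, 0, 0.018, 0, 0, 0, 1],
  ],
)

```text
time_s: 7.38
eef_pos: [0.4955, 0.2698, 0.0481]
tcp_rot: [-0.058, 0.739, 0.669, 0.065]
wrist_force: [-0.3, -9.5, 7.8]
width: 0.0002
grip_force: 5.7
```

Emit:
apply_moves(
  targets=[
    [0.07, 0, 0.012, 0, 0, 0, 1],
    [0.07, 0, 0.012, 0, 0, 0, 1],
    [0, 0, 0, 0, 0, 0, 1],
  ],
)

```text
time_s: 7.75
eef_pos: [0.4955, 0.2697, 0.0473]
tcp_rot: [-0.057, 0.74, 0.668, 0.062]
wrist_force: [-0.9, -13.1, 13.0]
width: 0.0
grip_force: 8.0
```

Run:
```python
from h import *
t=cams.grab_frame("top");s=cams.grab_frame("side")
st=read_state();print(st["eef_pos"],st["wrist_force"],st["time_s"])
a=cv2.resize(s["color"][190:330,170:330],None,fx=3.6,fy=3.6,interpolation=cv2.INTER_CUBIC)
b=cv2.resize(t["color"][180:290,225:390],None,fx=3.6,fy=3.6,interpolation=cv2.INTER_CUBIC)
cv2.imwrite("pics/s4.png",a[:,:,::-1])
```

```text
[0.49550789 0.26962497 0.04732682] [ -2.31471343 -13.72610237  12.96824483] 7.85
```

View pics/s4.png

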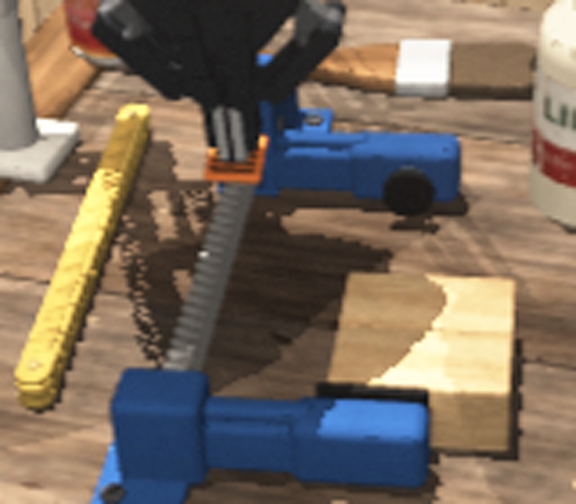

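The side crop shows the jaw's housing against the end stop and the block still in place against the fixed jaw. The force rise with no motion confirms it's on the stop. Now I let the paddle up and move to the mouth.

Emit:
apply_moves(
  targets=[
    [-0.04, 0, -0.16, 0, 0, 0, 1],
    [0.02, 0, -0.16, 0, 0, 0, 1],
    [0.02, 0, -0.16, 0, 0, 0, 1],
    [0.02, 0, -0.3, 0, 0, 0, 1],
    [0.1, 0, -0.7, 0, 0, 0, 1],
    [0.1, 0, -0.7, 0, 0, 0, 1],
    [0, 0, 0, 0, -1, 0, 1],
    [0, 0, 0, 0, 0, 0, 1],
  ],
)

```text
time_s: 8.85
eef_pos: [0.4933, 0.2756, 0.1145]
tcp_rot: [-0.0, 0.738, 0.674, 0.002]
wrist_force: [-0.3, 1.6, -0.1]
width: 0.0001
grip_force: 0.0
```

Emit:
apply_moves(
  targets=[
    [-1, 0.3, 0, 0, 0, 0, 1],
    [-1, 0.3, 0, 0, 0, 0, 1],
    [-1, 0.3, 0, 0, 0, 0, 1],
    [-1, 0.3, 0, 0, 0, 0, 1],
    [0, 0, 0, 0, 0, 0, 1],
  ],
)

```text
time_s: 9.48
eef_pos: [0.5187, 0.1428, 0.1128]
tcp_rot: [0.0, 0.743, 0.669, -0.001]
wrist_force: [-0.7, 0.3, -1.1]
width: 0.0004
grip_force: 0.0
```

Run:
```python
from h import *
t=cams.grab_frame("top");s=cams.grab_frame("side")
st=read_state();print(st["eef_pos"],st["tcp_rot"],st["wrist_force"],st["time_s"])
a=cv2.resize(s["color"][190:330,170:330],(560,490),interpolation=cv2.INTER_CUBIC)
cv2.imwrite("pics/s5.png",a[:,:,::-1])
```

```text
[0.51827051 0.14649166 0.11310814] [-4.44330832e-04  7.41509540e-01  6.70942137e-01  2.29801323e-04] [-0.14965618 -0.54386784  0.2006927 ] 9.575
```

View pics/s5.png

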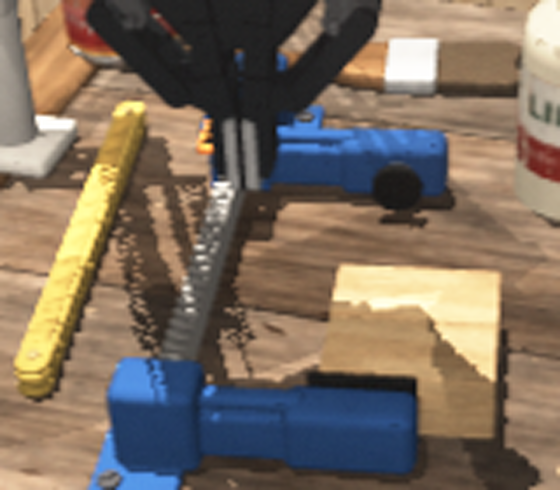

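The side crop shows the fingers hovering over the throat at about (240,190). The jaw is back at the stop, and the block is still beside the fixed jaw at (415,350).

Emit:
apply_moves(
  targets=[
    [-0.05, 0.11, 0.5, 0, 0, 0, 1],
    [0, 0, 0.8, 0, 0, 0, 1],
    [0, 0, 0.8, 0, 0, 0, 1],
    [0, 0, 0.8, 0, 0, 0, 1],
    [0, 0, 0.45, 0, 0, 0, 1],
    [0, 0, 0, 0, 0, 0, 1],
  ],
)

```text
time_s: 10.32
eef_pos: [0.5207, 0.1449, 0.0114]
tcp_rot: [-0.001, 0.741, 0.672, -0.001]
wrist_force: [0.5, 0.0, -0.0]
width: 0.0
grip_force: 0.0
```

Emit:
apply_moves(
  targets=[
    [0, 0.25, 0, 0, 0, 0, 1],
    [0, 0.15, 0, 0, 0, 0, 1],
    [0, 0.15, 0, 0, 0, 0, 1],
    [0, 0, 0, 0, 0, 0, 1],
  ],
)

```text
time_s: 10.82
eef_pos: [0.5387, 0.1428, 0.0129]
tcp_rot: [0.0, 0.741, 0.671, 0.0]
wrist_force: [-0.5, 0.3, -0.2]
width: -0.0002
grip_force: 0.0
```

Emit:
apply_moves(
  targets=[
    [0, 0.2, 0, 0, 0, 0, 1],
    [0, 0.2, 0, 0, 0, 0, 1],
    [0, 0.2, 0, 0, 0, 0, 1],
    [0, 0.2, 0, 0, 0, 0, 1],
    [0, 0.2, 0, 0, 0, 0, 1],
    [0, 0.1, 0, 0, 0, 0, 1],
    [0, 0, 0, 0, 0, 0, 1],
  ],
)

```text
time_s: 11.7
eef_pos: [0.5713, 0.1396, 0.0125]
tcp_rot: [0.0, 0.741, 0.671, 0.0]
wrist_force: [1.2, 0.6, 0.1]
width: 0.0001
grip_force: 0.0
```

Run:
```python
from h import *
t=cams.grab_frame("top");s=cams.grab_frame("side")
st=read_state();print(st["eef_pos"],st["tcp_rot"],st["wrist_force"],st["time_s"])
a=cv2.resize(s["color"][190:330,170:350],(720,560),interpolation=cv2.INTER_CUBIC)
cv2.imwrite("pics/s6.png",a[:,:,::-1])
```

```text
[0.57094796 0.13966847 0.01253617] [3.21185573e-05 7.41289324e-01 6.71185619e-01 4.30469449e-05] [-0.08306251  0.43235777 -0.06578292] 11.8
```

View pics/s6.png

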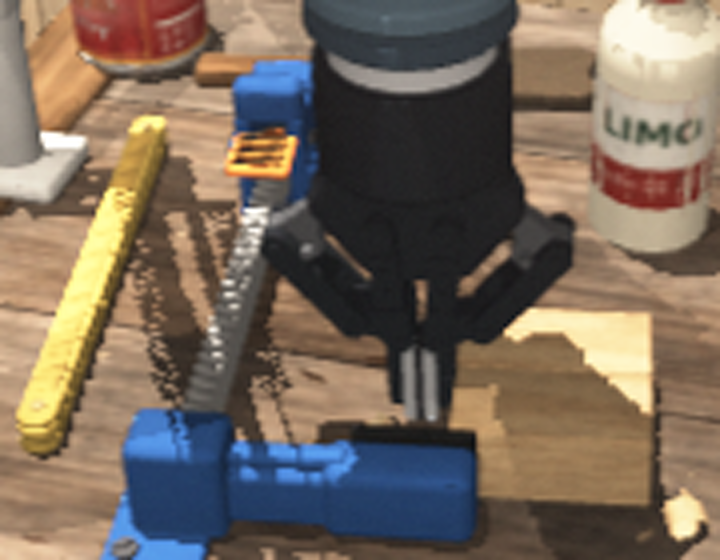

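The side crop shows the block (right edge at about 650) sliding squarely out ahead of the fingers, with the paddle up and the jaw at the stop. I push it on.

Emit:
apply_moves(
  targets=[
    [0, 0.2, 0, 0, 0, 0, 1],
    [0, 0.2, 0, 0, 0, 0, 1],
    [0, 0.2, 0, 0, 0, 0, 1],
    [0, 0.2, 0, 0, 0, 0, 1],
    [0, 0.2, 0, 0, 0, 0, 1],
    [0, 0.2, 0, 0, 0, 0, 1],
    [0, 0.2, 0, 0, 0, 0, 1],
    [0, 0.05, 0, 0, 0, 0, 1],
    [0, 0, 0, 0, 0, 0, 1],
  ],
)

```text
time_s: 12.92
eef_pos: [0.6144, 0.1353, 0.0126]
tcp_rot: [0.0, 0.741, 0.671, 0.0]
wrist_force: [0.5, 0.7, -0.1]
width: 0.0004
grip_force: 0.0
```

Emit:
apply_moves(
  targets=[
    [0, -0.4, 0, 0, 0, 0, 1],
    [0, -0.4, 0, 0, 0, 0, 1],
    [0, 0, -0.8, 0, 0, 0, 1],
    [0, 0, -1, 0, 0, 0, 1],
    [0, 0, -1, 0, 0, 0, 1],
    [0, 0, -1, 0, 0, 0, 1],
    [-1, 0, -1, 0, 0, 0, 1],
    [-1, 0, -1, 0, 0, 0, 1],
    [-1, 0, 0, 0, 0, 0, 1],
    [-1, 0, 0, 0, 0, 0, 1],
  ],
)

```text
time_s: 14.18
eef_pos: [0.5775, 0.0177, 0.1869]
tcp_rot: [0.0, 0.741, 0.671, -0.0]
wrist_force: [0.2, 0.5, -0.3]
width: 0.0002
grip_force: 0.0
```

Emit:
apply_moves(
  targets=[
    [-1, -0.2, 0, 0, 0, 0, 1],
    [-1, -0.2, 0, 0, 0, 0, 1],
    [-1, -0.2, 0, 0, 0, 0, 1],
    [-1, -0.2, 0, 0, 0, 0, 1],
    [-1, -0.2, 0, 0, 0, 0, 1],
    [0, 0, 0, 0, 0, 0, 1],
  ],
)

```text
time_s: 14.92
eef_pos: [0.5318, -0.1306, 0.1862]
tcp_rot: [0.0, 0.743, 0.67, -0.001]
wrist_force: [-0.4, 0.5, 0.0]
width: 0.0004
grip_force: 0.0
```

Run:
```python
from h import *
t=cams.grab_frame("top");s=cams.grab_frame("side")
st=read_state();print(st["eef_pos"],st["wrist_force"],st["time_s"])
a=cv2.resize(t["color"][140:290,215:395],(720,600),interpolation=cv2.INTER_CUBIC)
cv2.imwrite("pics/t7.png",a[:,:,::-1])
cv2.imwrite("pics/s7.png",cv2.resize(s["color"][150:340,150:360],(660,597))[:,:,::-1])
```

```text
[ 0.53318433 -0.12720572  0.18648737] [-0.12674646  0.61595507 -0.37833238] 15.025
```

View pics/t7.png

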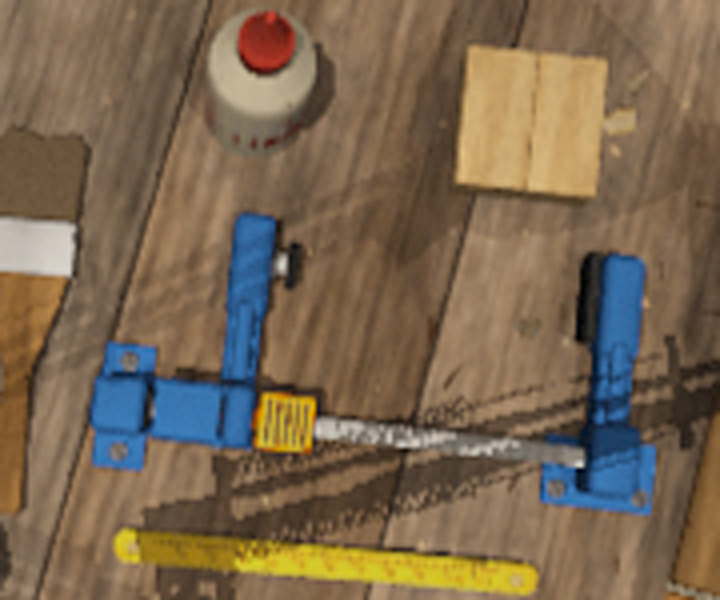

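The top crop shows the block at (532,120), wholly clear beyond both jaw tips (rows 215 and 255), with bottle, brush and rule unmoved. There may be a thin dark gap at (150,408) between the housing and the end stop, so I measure the jaw travel.

Run:
```python
from h import *
t=cams.grab_frame("top");s=cams.grab_frame("side")
T=lambda x,y:(215+(x+.5)/4-.5,140+(y+.5)/4-.5)
T0=lambda x,y:(225+(x+.5)/4.8-.5,180+(y+.5)/4.8-.5)
uy=np.array([.0941,.9956,0])
P=np.mean([onz(t,*T(*p),.057) for p in((260,392),(318,396),(312,452),(254,447))],0)
P0=np.mean([onz(t,*T0(*p),.057) for p in((450,299),(516,303),(511,372),(446,366))],0)
print("paddle",P,P0,"travel",(P-P0)@uy)
# jaw arm shift: old tip right edge / new
J=[onz(t,*T(*p),.04)@uy for p in((277,218),(237,214))];J0=[onz(t,*T0(*p),.04)@uy for p in((461,92),(413,86))];print("arm travel",np.array(J)-J0)
k=cv2.findNonZero(orange(t,(270,300,230,260))).reshape(-1,2);a=onz(t,*cv2.minAreaRect(k)[0],.057);print("mask travel",(a-np.array([.4866,.1854,.057]))@uy)
print("stop face y",[onz(t,*T(*p),.044)@uy for p in((148,380),(146,425))],"housing rear z.064",[onz(t,*T(*p),.064)@uy for p in((155,385),(153,435))])
B=np.array([onz(t,*T(*p),.035) for p in((470,46),(607,59),(597,197),(457,185))]);print("block",B.mean(0))
```

```text
paddle [0.49524942 0.26865252 0.057     ] [0.4868722  0.18482255 0.057     ] travel 0.08424941404879956
arm travel [0.08318831 0.0832083 ]
mask travel 0.08398033053975595
stop face y [np.float64(0.3922267352699506), np.float64(0.3904950005848366)] housing rear z.064 [np.float64(0.3865368332364353), np.float64(0.38455464689259283)]
block [0.66733837 0.12966331 0.035     ]
```

View pics/s7.png

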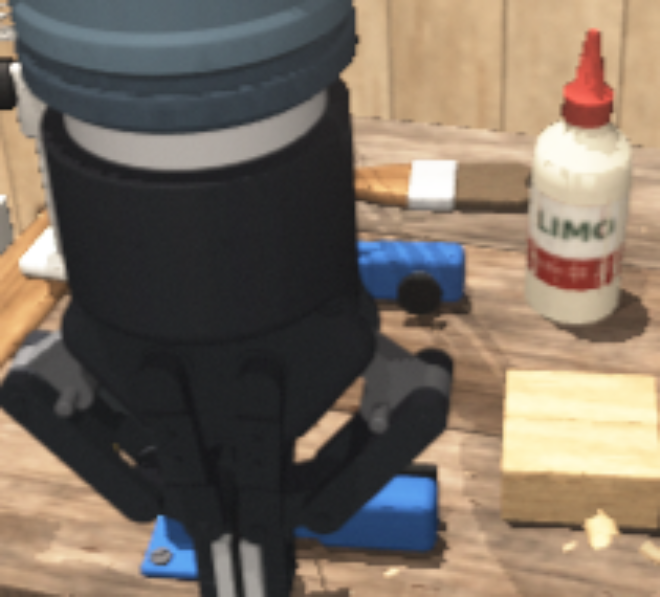

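The side view shows the block at (580,445), standing free of both jaws. Jaw travel measures about 84 mm against a nominal 85, within measurement error, and the force had already shown it was on the stop.

```bash
python3 -c "
from plant import robot
print(robot.finish_job())"
```

```text
the job is handed in; nothing more can be done
None
```

The job is handed in: with the paddle held down, the jaw went back until it hit the end stop (travel measured about 84 of 85 mm), the paddle was let up, and the block was pushed straight out to lie about 26 mm clear of both jaws, with the bottle, brush and rule not touched.

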